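Shim the rocking bench scale

ROBOT

A 6-joint arm with a two-finger parallel gripper is mounted at the origin on the work surface. World frame = base frame: x ahead of the robot, y to its left, z up, the work surface at z = 0. Lengths are in mm, angles in degrees, forces in N, time in s.
With the tool pointing down it reaches from about 275 to 850 mm from the base axis. Payload 19 kg.
Tool frame: the origin (TCP) lies at the very end of the fingers, on their centre line; the grasp point (between the pads) lies 19 mm behind it; z points along the fingers, y is the direction in which the jaws open and shut (so a half turn about z gives the same grasp; the last joint's range is limited). The gripper opens to 85 mm and grips with 20 to 120 N. Pads are 22 mm wide; open, the fingers measure 114 mm over their backs; the gripper's body (76 mm by 85 mm) begins 54 mm behind the grasp point. The pads swing forward as they close: fully open they stand 13 mm farther back than shut.
Start: joints at [66.75, 8.623, 82.357, -0, 89.026, -7.678], TCP at [154.373, 553.858, 231.267] pointing down, gripper open.
Joint ranges: [-160.23, 160.23], [-39.13, 120.54], [6.94, 153.29], [-79.49, 259.48], [9.18, 160.14], [-161.06, 161.06]. Speed limits (degrees/s): [108.29, 108.29, 127.2, 172.46, 172.46, 172.46].

INTERFACE

Orientations are given as [roll, pitch, yaw] about the fixed x, y, z axes, in that order (R = Rz(yaw) Ry(pitch) Rx(roll)).
In Python, from workcell import robot gives the robot as it stands. The module is installed in compiled form; this text tells all that it offers.
- The arm moves only by the tool step_arm, never from a script. Its argument "targets" is a list of rows, each an object with "delta_pos": the shift along the world's x, y, z in m, a list of three; "angular": the turn, a rotation vector about the world's x, y, z in degrees, a list of three; "jaw": the gripper command: -1 is fully open, 1 is shut, values between are in proportion. A call has 1 to 10 rows; each row is the pose to reach, as a shift and turn from the pose measured when the call began; what a row does not reach only later rows make up. A row lasts 1/12 s, in which the tool goes at most 41.7 mm and 7.16 degrees, less where a joint would pass 70% of its speed; a pose out of reach is approached as far as the arm can. A call with a gripper value outside its range is refused whole. The fingers move at their own pace and stop on an object; the grip force is fixed at half the most. Time passes only in rows, so rows that repeat a pose let the fingers close. It gives the time, the measured TCP pose, the force and the opening at its end, in the units of the state.
- robot.get_state(): the state, without advancing time (a new reading comes with each control period).
- robot.get_image(name): name is "side" or "top" or "wrist"; returns a dict with "color" (384x512x3 uint8, red, green, blue), "z_map" (384x512 float32, mm along the optical axis (not along the pixel's ray), 0 where there is no reading), "K" (3x3 intrinsics, pixels), "rvec" (rotation vector, rad) and "tvec" (3), from world to camera coordinates, as OpenCV has them. Camera axes: x right, y down, z forward; pixel columns grow to the right and rows downward; lengths in mm; the calibration is good to about 2 mm. A picture is of the moment at which its call begins.
- robot.hand_in(): hands the job in, once; it reports no verdict.
The state is a dict: "time_s": time; "joints": joint angles; "qd": joint speeds; "joint_torque": joint torques, N m; "eef_pos": TCP position; "eef_rot": TCP orientation; "contact_force": force on the tool from outside, world axes, zero at the start; "ft_torque": the same for the moment, N m; "gripper_width": finger opening in mm.
Only numpy, scipy, OpenCV 4.12 (cv2) and the standard library are available. Lean on these libraries where they do the work, as an engineer would, in place of code of your own. Each camera call takes 0.05 s, during which the arm holds its last target.

TASK

The bench scale rocks because its front right foot (as the robot sees it), the one nearest the loose wooden wedge, has lost its rubber pad and hangs clear of the bench. Without picking anything up, push the wedge along the bench, thin end first, under that bare foot until it carries load and the scale can no longer rock, still level and standing where it was; then press down on top of that corner of the scale with a fingertip to test that it stays firm, and leave it. Leave everything else on the bench alone.

Things in the scene. Friction and masses are not known exactly. Their poses are not given: they have to be found in the camera images.
- scale: Low grey bench scale, loose, 1.5 to 2.3 kg. Case 230 (own x) x 210 (own y) mm, its underside 18 mm and its flat top 54 mm above the bench. Origin at bench height under the case's middle; z up. Four feet, at x, y = +-85 mm: three stand on black rubber pads; the one at -85, -85 (front right) is a bare steel stud that ends 8 mm above the bench. It stands level, but pressed there with 3 to 6 N it rocks nearly 4 degrees.
- pan (a point): Centre of the scale's round steel pan, radius 76 mm, 66 mm above the bench, 25 mm from the case's middle towards its own +x. A dark display lies along the opposite (-x, front) edge of the case.
- bare_stud (a point): Lowest point of the bare stud (16 mm in diameter, rounded end), 8 mm above the bench. Axes as the scale's: the wedge is best pushed along +x.
- test_corner (a point): Where to press for the test: on the flat top of the case straight above the bare stud, 54 mm above the bench, 30 mm from the case's front (-x) and 20 mm from its right (-y) edge.
- wedge: Loose dark wooden wedge, 80 g, lying flat: 110 mm long (own x), 60 mm wide (own y), 15 mm thick at the blunt -x end, evenly down to 3 mm at the thin +x end. Origin: centre of its underside, on the bench; z up. At the start it points along the scale's +x within 20 degrees, its middle 90 to 140 mm in front of the bare stud and up to 60 mm to either side of the stud's line.
- thin_edge (a point): Middle of the wedge's thin edge (3 mm high, 60 mm wide), 55 mm from its middle. The bare stud first meets the slope when it is about 46 mm in from this edge; then every 10 mm of push raises it 1.1 mm.
- blunt_end (a point): Centre of the wedge's upright blunt end face, 60 mm wide and 15 mm high: where to push. Sliding free the wedge takes under 1 N; once it bears on the stud the push climbs past 5 N within some mm, and the wedge stays where it is left.
- flat_block: Bystander: flat wooden block 70 x 40 x 15 mm of even thickness (not the wedge), origin at the centre of its underside.
- gearmotor: Bystander: steel gearmotor lying on the bench to the right of the scale, about 130 mm long, 40 mm wide, 36 mm high, origin under its middle, long side along its own x.
- tape: Bystander: green tape roll lying flat, outer radius 45 mm, 24 mm high, origin at the centre of its underside.
- driver: Bystander: screwdriver lying on the bench along its own x.
- jar: Bystander: clear jar, radius 30 mm, 80 mm high, origin at the centre of its underside.
There are look-alikes about, which are no part of the job. Leave any green or yellow look-alike of the wedge alone.

How it is judged:
By the outcome, as a careful person would: the job done as asked, in the order asked, and still so for the second after the job is handed in, with the robot touching nothing.
It also fails if it takes over 58 s, if anything falls off the work surface, if the arm or the gripper's body presses on something with over 40 N, if the wrist force passes 120 N, or if a joint passes its speed limit or range.

## Working session

There is one attempt and no reset: what is moved stays moved. The work goes in short steps, Python scripts to look and compute and a tool call to move; the robot and the scene stay as the last step left them, time stands still between calls to the robot, and variables do not carry over. Pictures are saved under pics/ and viewed, and the job is handed in when it is done.

Besides the shell and the picture viewer there is one more tool, called after ">>>" by a JSON object that holds its "fn" and its "kwargs". step_arm: Moves the arm, as the interface text tells. Its arguments: {"type":"object","properties":{"targets":{"type":"array"}},"required":["targets"]}

```bash
mkdir -p pics; python3 - <<'E'
from workcell import robot
import cv2,numpy as np,pickle
for n in ["top","side","wrist"]:
    d=robot.get_image(n); pickle.dump(d,open(f"pics/{n}0.pkl","wb"))
    cv2.imwrite(f"pics/{n}0.png",cv2.resize(d["color"][:,:,::-1],(768,576)))
print(robot.get_state())
E
```

```text
{'time_s': 0.15, 'joints': array([ 6.67497927e+01,  8.64346542e+00,  8.23827229e+01,  8.09425157e-04,
        8.90244709e+01, -7.67743521e+00]), 'qd': array([ 0.08063763, -0.08208651, -0.07932763,  0.06009243,  0.07770671,
        0.04324899]), 'joint_torque': array([ 1.41257082e-03, -7.13378620e+01, -5.71040797e+01, -3.11586500e-04,
        7.08075895e-03, -7.58335432e-05]), 'eef_pos': array([154.3089072 , 553.72657169, 230.83920989]), 'eef_rot': array([-1.79949903e+02, -7.56990828e-03,  1.64427211e+02]), 'contact_force': array([ 0.41579789, -0.64121419,  0.16156985]), 'ft_torque': array([-0.0931016 ,  0.00891948,  0.02862864]), 'gripper_width': 85.66471735687911}
```

View pics/top0.png

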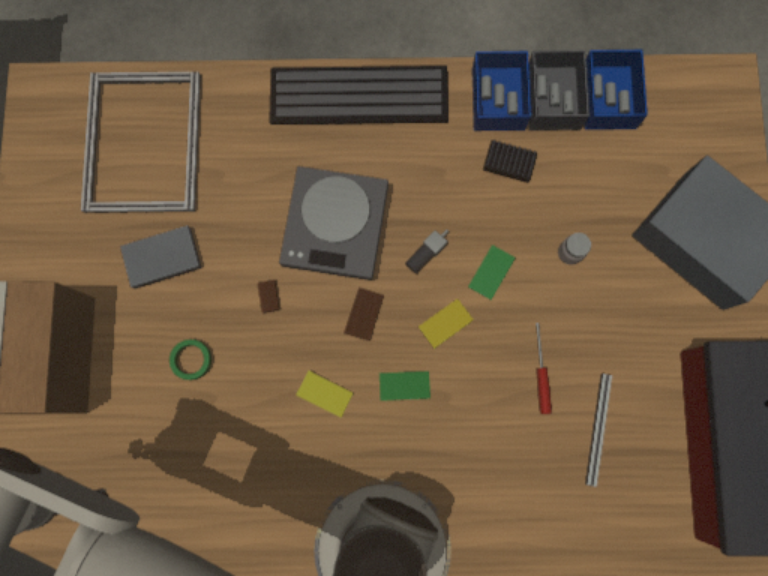

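View pics/side0.png

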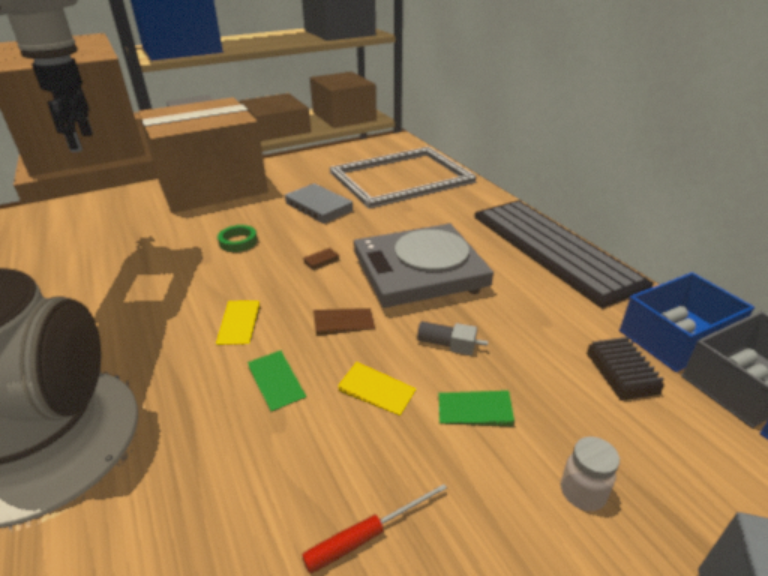

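View pics/wrist0.png

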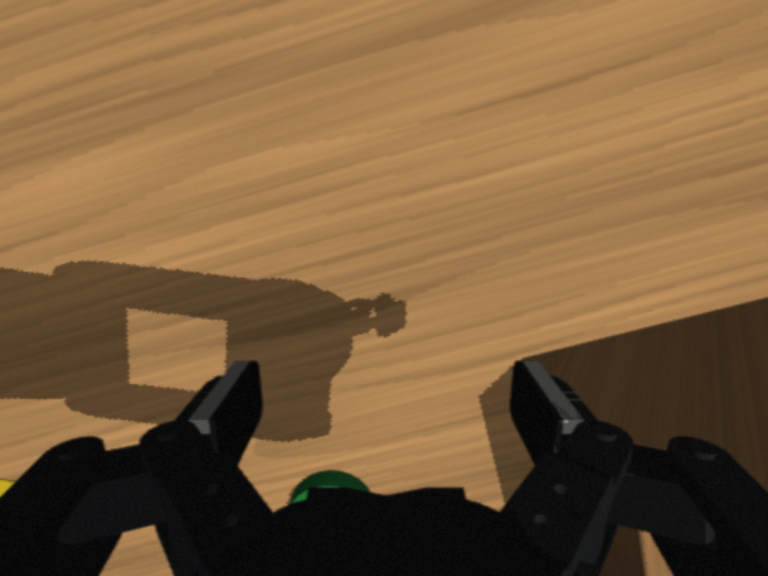

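The top view shows the scale at (335,222), with its display at the bottom facing the robot, and the dark wedge at (364,314). The flat dark block is at (268,296) and the gearmotor at (428,250). Next I'll measure the scale and wedge.

```bash
cat > h.py <<'E'
import numpy as np,cv2,pickle
def world(d):
    z=d["z_map"].astype(float);h,w=z.shape
    K=d["K"];R=cv2.Rodrigues(np.array(d["rvec"],float))[0];t=np.array(d["tvec"],float).ravel()
    v,u=np.mgrid[:h,:w]
    P=np.stack([(u-K[0,2])/K[0,0]*z,(v-K[1,2])/K[1,1]*z,z],-1)
    return (P-t)@R
def proj(d,p):
    return cv2.projectPoints(np.array(p,float).reshape(-1,3),np.array(d["rvec"],float),np.array(d["tvec"],float),d["K"],None)[0][:,0]
def ray(d,uv,zh):
    R=cv2.Rodrigues(np.array(d["rvec"],float))[0];t=np.array(d["tvec"],float).ravel()
    uv=np.atleast_2d(uv).astype(float)
    r=np.c_[uv,np.ones(len(uv))]@np.linalg.inv(d["K"]).T@R; c=-R.T@t
    return c+r*((zh-c[2])/r[:,2])[:,None]
E
python3 - <<'E'
from h import *
d=pickle.load(open("pics/top0.pkl","rb"));W=world(d);c=d["color"].astype(int)
print("K",d["K"][0,0], "bench z", np.median(W[150:250,140:330,2]))
# scale
v,u=np.mgrid[:384,:512]
reg=(u>180)&(u<265)&(v>105)&(v<190)
m=reg&(W[...,2]>45)&(W[...,2]<62)
p=W[m][:,:2];print("case top z",np.median(W[m][:,2]),m.sum())
r=cv2.minAreaRect(p.astype(np.float32));print("scale",r,cv2.boxPoints(r))
m=reg&(W[...,2]>61);p=W[m][:,:2];print("pan",cv2.minEnclosingCircle(p.astype(np.float32)),p.mean(0),m.sum())
# wedge by colour
for nm,(a,b,e,f) in dict(wedge=(225,260,188,230),flat=(168,190,185,212)).items():
    reg=(u>a)&(u<b)&(v>e)&(v<f)
    m=(reg&(c.sum(-1)<170)).astype(np.uint8)
    n,l,s,_=cv2.connectedComponentsWithStats(m);k=1+np.argmax(s[1:,4]);m=l==k
    hz=np.median(W[m][:,2]);print(nm,s[k],hz)
    r=cv2.minAreaRect(W[m][:,:2].astype(np.float32));print(r,"\n",cv2.boxPoints(r))
    q=W[m];A=np.c_[q[:,:2]-q[:,:2].mean(0),np.ones(len(q))];print("slope",np.linalg.lstsq(A,q[:,2],rcond=None)[0], q.mean(0))
E
```

```text
K 478.3012553255311 bench z 1.4203372665698113
case top z 54.469291078446176 2747
scale ((712.412841796875, 106.04879760742188), (210.49130249023438, 231.82716369628906), 80.512939453125) [[580.7375    21.348045]
 [809.394    -16.862831]
 [844.0882   190.74954 ]
 [615.4317   228.96042 ]]
pan ((557.4502563476562, 71.61731719970703), 294.5058898925781) [725.96213172 100.15510191] 1542
wedge [230 193  26  34 515] 9.05632086061555
((419.7998962402344, 30.99091339111328), (288.91766357421875, 90.84432220458984), 5.295684814453125) 
 [[271.7654     62.88628  ]
 [280.14993   -27.570282 ]
 [567.83435    -0.9044533]
 [559.4498     89.55211  ]]
slope [-2.08902632 -2.24129318 18.19022983] [505.60931226  38.38584506  18.19022983]
flat [173 187  14  21 206] 14.582346738564032
((417.3420104980469, 135.12490844726562), (421.143310546875, 61.67583084106445), 41.529212951660156) 
 [[239.25874   18.601334]
 [280.1499   -27.570297]
 [595.4253   251.64848 ]
 [554.5341   297.82013 ]]
slope [-0.89409931 -4.10579869 29.58515705] [545.71599977 248.6954956   29.58515705]
```

```bash
cat >> h.py <<'E'
def wedgefit(d,box,thr=170):
    W=world(d);c=d["color"].astype(int);v,u=np.mgrid[:384,:512];a,b,e,f=box
    m=((u>a)&(u<b)&(v>e)&(v<f)&(c.sum(-1)<thr)).astype(np.uint8)
    n,l,s,_=cv2.connectedComponentsWithStats(m);k=1+np.argmax(s[1:,4]);m=(l==k)
    z=d["z_map"];ok=m&(z>0)&(W[...,2]<25)&(W[...,2]>-3)
    q=W[ok];A=np.c_[q[:,:2]-q[:,:2].mean(0),np.ones(len(q))]
    sl=np.linalg.lstsq(A,q[:,2],rcond=None)[0]
    cs=max(cv2.findContours(m.astype(np.uint8),cv2.RETR_EXTERNAL,cv2.CHAIN_APPROX_NONE)[0],key=len)
    r=cv2.minAreaRect(ray(d,cs[:,0,:],8)[:,:2].astype(np.float32))
    return r,cv2.boxPoints(r),sl,q.mean(0),s[k]
E
python3 - <<'E'
from h import *
d=pickle.load(open("pics/top0.pkl","rb"))
for b in [(225,260,188,230),(168,190,185,212)]:
    for t in (150,190):
        print(*wedgefit(d,b,t),sep="\n")
print(d["color"][205:210,225:262].sum(-1)[0])
i=d["color"][90:240,160:310,::-1];cv2.imwrite("pics/crop0.png",cv2.resize(i,(600,600),interpolation=cv2.INTER_NEAREST))
E
```

```text
((496.3634338378906, 39.66902160644531), (21.679189682006836, 13.262722969055176), 78.24720764160156)
[[487.66318   30.407412]
 [500.64786   27.705935]
 [505.0637    48.930634]
 [492.079     51.63211 ]]
[-0.08160964 -0.13643366 10.35422288]
[496.50359891  41.05105631  10.35422288]
[239 210   8   5  13]
((506.5560302734375, 39.268470764160156), (59.79566192626953, 106.41000366210938), 73.20314025878906)
[[446.98114   26.021366]
 [548.85126   -4.728924]
 [566.1309    52.515575]
 [464.2608    83.26587 ]]
[-0.0878315   0.04300814  9.04626175]
[505.83872009  39.57890968   9.04626175]
[230 193  26  34 551]
((551.6130981445312, 237.6429443359375), (65.4563980102539, 6.779363632202148), 1.2720606327056885)
[[518.8177  240.30522]
 [518.9682  233.52754]
 [584.4085  234.98067]
 [584.258   241.75835]]
[ 2.62505366e-03 -3.84619370e-01  1.17524027e+01]
[546.96793133 236.7831058   11.75240268]
[183 187   3  20  23]
((549.4011840820312, 253.29771423339844), (69.81890869140625, 42.4907112121582), 9.480550765991211)
[[511.46915 268.50287]
 [518.4679  226.5925 ]
 [587.33325 238.09256]
 [580.3345  280.00293]]
[-0.01445622  0.09602941 13.90344861]
[548.47112789 252.74883695  13.90344861]
[172 187  15  22 252]
[300 310 308 311 311 308 307 295 307 241 178 146 154 153 166 157 149 149
 153 154 159 162 141 165 161 150 152 150 203 289 308 307 304 311 308 302
 306]
```

View pics/crop0.png

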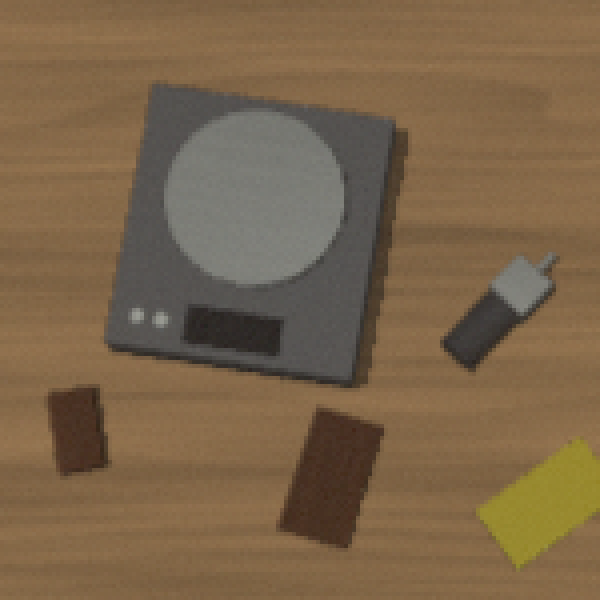

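The wedge is about 15 mm right of the stud's line and turned -7° from it. I'll shut the jaws, nudge the wedge's right side to centre and align it, then push the blunt end.

>>> {"fn": "step_arm", "kwargs": {"targets": [{"delta_pos":[0.33,-0.572,-0.11],"angular":[0,0,6.1],"jaw":1},{"delta_pos":[0.33,-0.572,-0.11],"angular":[0,0,6.1],"jaw":1},{"delta_pos":[0.33,-0.572,-0.11],"angular":[0,0,6.1],"jaw":1},{"delta_pos":[0.33,-0.572,-0.11],"angular":[0,0,6.1],"jaw":1},{"delta_pos":[0.33,-0.572,-0.11],"angular":[0,0,6.1],"jaw":1},{"delta_pos":[0.33,-0.572,-0.11],"angular":[0,0,6.1],"jaw":1},{"delta_pos":[0.33,-0.572,-0.11],"angular":[0,0,6.1],"jaw":1},{"delta_pos":[0.33,-0.572,-0.11],"angular":[0,0,6.1],"jaw":1},{"delta_pos":[0.33,-0.572,-0.11],"angular":[0,0,6.1],"jaw":1},{"delta_pos":[0.33,-0.572,-0.11],"angular":[0,0,6.1],"jaw":1}]}}

```text
time_s: 0.98
eef_pos: [360.0, 196.0, 162.4]
eef_rot: [-180.0, 0.0, 170.5]
contact_force: [0.1, 1.2, -0.7]
gripper_width: -0.1
```

>>> {"fn": "step_arm", "kwargs": {"targets": [{"delta_pos":[0.125,-0.214,-0.062],"angular":[0,0,0],"jaw":1},{"delta_pos":[0.125,-0.214,-0.062],"angular":[0,0,0],"jaw":1},{"delta_pos":[0.125,-0.214,-0.062],"angular":[0,0,0],"jaw":1},{"delta_pos":[0.125,-0.214,-0.062],"angular":[0,0,0],"jaw":1},{"delta_pos":[0.125,-0.214,-0.062],"angular":[0,0,0],"jaw":1},{"delta_pos":[0.125,-0.214,-0.062],"angular":[0,0,0],"jaw":1},{"delta_pos":[0.125,-0.214,-0.062],"angular":[0,0,0],"jaw":1},{"delta_pos":[0.125,-0.214,-0.062],"angular":[0,0,0],"jaw":1}]}}

```text
time_s: 1.65
eef_pos: [485.3, -20.1, 99.2]
eef_rot: [-180.0, -0.1, 170.4]
contact_force: [-1.2, 0.1, 0.6]
gripper_width: -0.1
```

```bash
python3 - <<'E'
from workcell import robot
from h import *
for n in ["wrist","side"]:
    d=robot.get_image(n); pickle.dump(d,open(f"pics/{n}1.pkl","wb"))
    cv2.imwrite(f"pics/{n}1.png",cv2.resize(d["color"][:,:,::-1],(768,576)))
s=robot.get_state();print(s["time_s"],s["eef_pos"],s["contact_force"])
E
```

```text
1.75 [484.61113626 -17.719764   100.19581973] [ 1.1086352   0.9103313  -0.51408377]
```

View pics/wrist1.png

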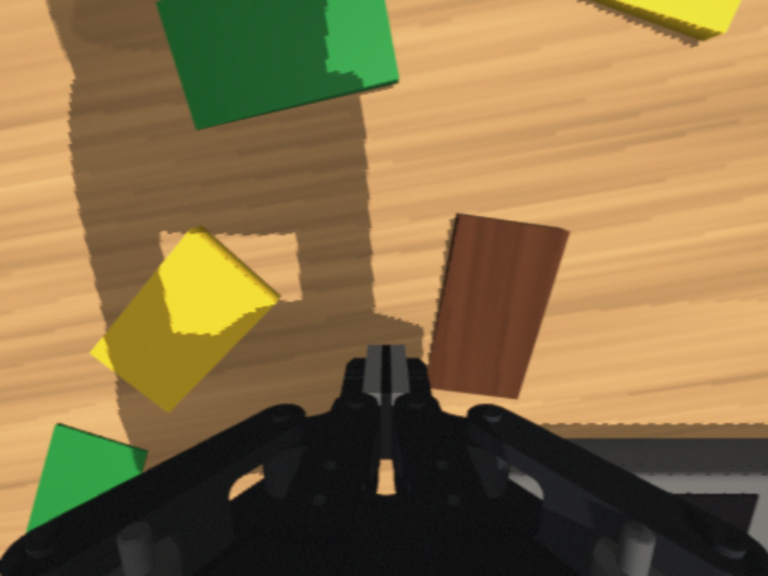

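View pics/side1.png

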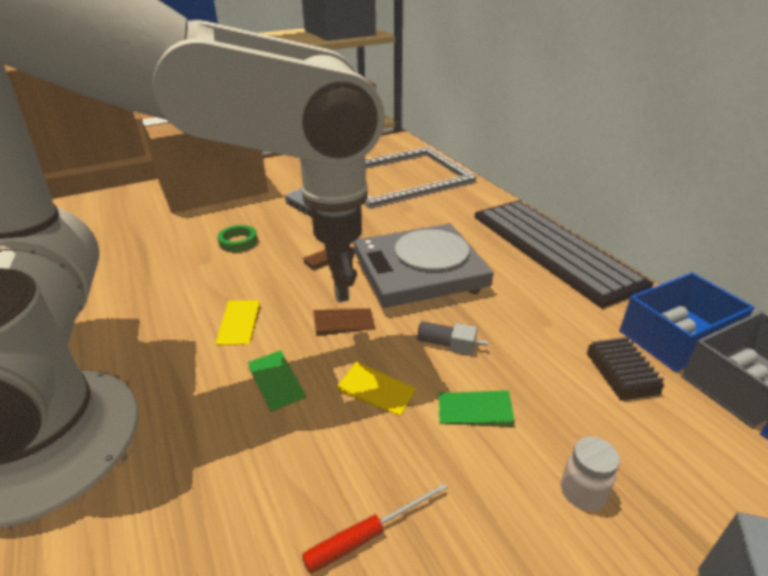

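The wrist view shows the shut fingertips at (388,360), the wedge at (500,300) and the scale's edge at the bottom right. I'll measure the tip's cross-section and the wedge pose from here.

```bash
python3 - <<'E'
from h import *
d=pickle.load(open("pics/wrist1.pkl","rb"));W=world(d)
t=np.array([484.6,-17.7,100.2]);a=np.radians(-9.5);ux=np.array([np.cos(a),np.sin(a),0]);uy=np.array([-ux[1],ux[0],0])
for lo,hi in [(-3,3),(3,8),(8,15),(15,25),(25,40)]:
    z=W[...,2]-t[2];m=(z>lo)&(z<hi)&(d["z_map"]>0)&(np.abs(W[...,0]-t[0])<80)&(np.abs(W[...,1]-t[1])<80)
    q=W[m]-t
    if m.sum(): print(lo,hi,m.sum(),"x",np.percentile(q@ux,[1,99]),"y",np.percentile(q@uy,[1,99]))
print(*wedgefit(d,(280,382,135,268),260),sep="\n")
c=-cv2.Rodrigues(d["rvec"])[0].T@np.array(d["tvec"]).ravel();print("cam",c)
E
```

```text
-3 3 8 x [-9.82672996 -9.6644353 ] y [-7.757296    2.80679949]
3 8 143 x [-10.40460726  -5.45355173] y [-15.02966415   8.54602982]
8 15 315 x [-10.54742421  -5.21226368] y [-16.45436723   9.91102969]
15 25 541 x [-10.51794541  -5.30799605] y [-16.53935028  10.00325615]
25 40 1008 x [-11.17468367  11.12666744] y [-16.44344633  10.14272987]
((509.14495849609375, 34.98497009277344), (64.6402587890625, 118.18064880371094), 70.6688003540039)
[[442.68723   24.047592]
 [554.20496  -15.073545]
 [575.60266   45.922348]
 [464.08496   85.04349 ]]
[-0.09511619  0.04112149  8.84162904]
[500.77250888  38.20478235   8.84162904]
[ 281  142   98  126 8291]
cam [415.04529407  -8.7937683  241.38539294]
```

>>> {"fn": "step_arm", "kwargs": {"targets": [{"delta_pos":[0,0,-0.035],"angular":[0,0,0],"jaw":1},{"delta_pos":[0,0,-0.065],"angular":[0,0,0],"jaw":1},{"delta_pos":[0,0,-0.085],"angular":[0,0,0],"jaw":1},{"delta_pos":[0,0,-0.092],"angular":[0,0,0],"jaw":1},{"delta_pos":[0,0,-0.096],"angular":[0,0,0],"jaw":1},{"delta_pos":[0,0,-0.096],"angular":[0,0,0],"jaw":1},{"delta_pos":[0,0,-0.096],"angular":[0,0,0],"jaw":1}]}}

```text
time_s: 2.33
eef_pos: [485.2, -17.4, 5.5]
eef_rot: [-180.0, 0.1, 170.5]
contact_force: [0.4, -0.1, 0.4]
gripper_width: 0.2
```

>>> {"fn": "step_arm", "kwargs": {"targets": [{"delta_pos":[0.0015,0.009,-0.001],"angular":[0,0,0],"jaw":1},{"delta_pos":[0.002,0.012,-0.001],"angular":[0,0,0],"jaw":1},{"delta_pos":[0.0025,0.015,-0.001],"angular":[0,0,0],"jaw":1},{"delta_pos":[0.003,0.018,-0.001],"angular":[0,0,0],"jaw":1},{"delta_pos":[0.0035,0.021,-0.001],"angular":[0,0,0],"jaw":1},{"delta_pos":[0.004,0.024,-0.001],"angular":[0,0,0],"jaw":1},{"delta_pos":[0.0045,0.027,-0.001],"angular":[0,0,0],"jaw":1},{"delta_pos":[0.0048,0.029,-0.001],"angular":[0,0,0],"jaw":1},{"delta_pos":[0.005,0.03,-0.001],"angular":[0,0,0],"jaw":1},{"delta_pos":[0.005,0.03,-0.001],"angular":[0,0,0],"jaw":1}]}}

```text
time_s: 3.17
eef_pos: [490.3, 12.8, 4.5]
eef_rot: [-180.0, 0.1, 170.5]
contact_force: [-0.1, 0.7, 1.2]
gripper_width: 0.1
```

>>> {"fn": "step_arm", "kwargs": {"targets": [{"delta_pos":[-0.002,-0.012,0.0],"angular":[0,0,0],"jaw":1},{"delta_pos":[-0.004,-0.024,0.005],"angular":[0,0,0],"jaw":1},{"delta_pos":[-0.02,-0.04,0.03],"angular":[0,0,0],"jaw":1},{"delta_pos":[-0.055,-0.05,0.05],"angular":[0,0,0],"jaw":1},{"delta_pos":[-0.09,-0.05,0.05],"angular":[0,0,0],"jaw":1},{"delta_pos":[-0.11,-0.05,0.05],"angular":[0,0,0],"jaw":1},{"delta_pos":[-0.11,-0.05,0.05],"angular":[0,0,0],"jaw":1}]}}

```text
time_s: 3.75
eef_pos: [377.2, -37.1, 54.4]
eef_rot: [-180.0, 0.0, 170.5]
contact_force: [-0.1, -0.0, -0.4]
gripper_width: -0.0
```

```bash
python3 - <<'E'
from workcell import robot
from h import *
for n in ["top","wrist"]:
    d=robot.get_image(n); pickle.dump(d,open(f"pics/{n}2.pkl","wb"))
    cv2.imwrite(f"pics/{n}2.png",cv2.resize(d["color"][:,:,::-1],(768,576)))
s=robot.get_state();print(s["time_s"],s["eef_pos"],s["contact_force"])
E
```

```text
3.85 [380.38488029 -37.39816953  54.9335117 ] [ 0.6054265  -0.13728768  0.03687809]
```

View pics/top2.png

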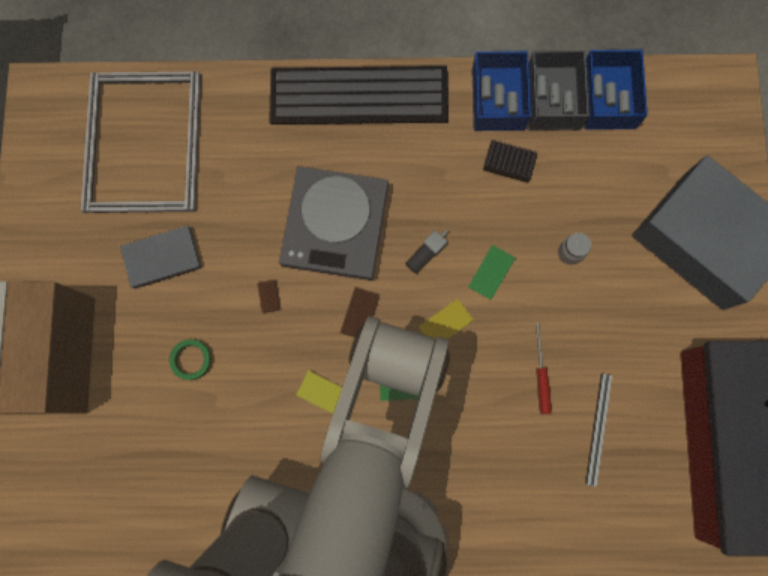

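View pics/wrist2.png

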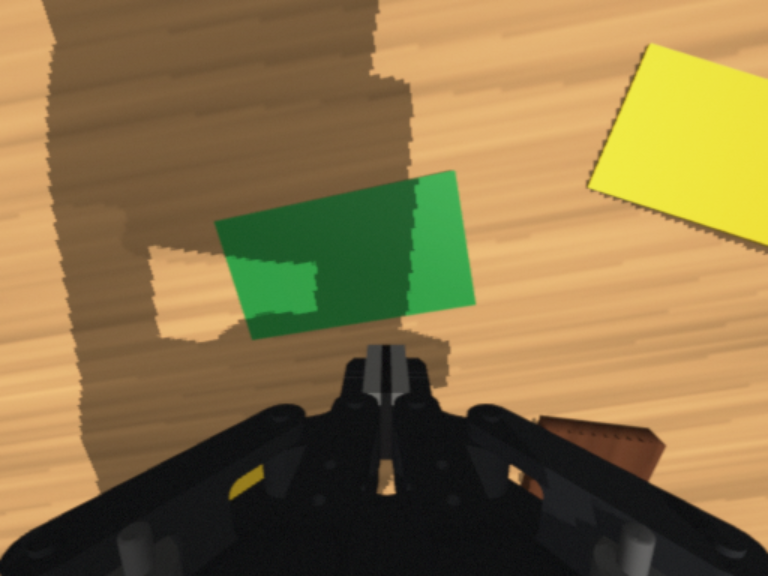

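```bash
python3 - <<'E'
from h import *
d=pickle.load(open("pics/top2.pkl","rb"))
a=np.radians(-9.5);ux=np.array([np.cos(a),np.sin(a)]);uy=np.array([-ux[1],ux[0]]);S=np.array([614.6,36.2])
i=d["color"][185:235,215:275,::-1];cv2.imwrite("pics/crop2.png",cv2.resize(i,(720,600),interpolation=cv2.INTER_NEAREST))
w=pickle.load(open("pics/wrist2.pkl","rb"))
B=ray(w,np.array([[541,418],[652,431]])*512/768,15)[:,:2];print("blunt top corners",B,[(float((b-S)@ux),float((b-S)@uy)) for b in B])
E
```

```text
blunt top corners [[438.37446238  29.52495641]
 [454.90101808  83.47253972]] [(-172.70701040923186, -35.66910245983076), (-165.31102595316878, 20.26629065381947)]
```

View pics/crop2.png

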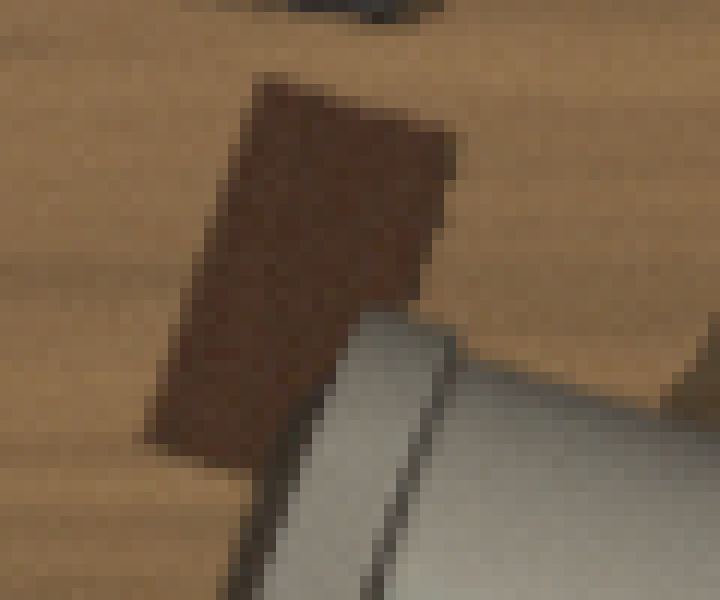

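```bash
python3 - <<'E'
from h import *
d=pickle.load(open("pics/top2.pkl","rb"))
a=np.radians(-9.5);ux=np.array([np.cos(a),np.sin(a)]);uy=np.array([-ux[1],ux[0]]);S=np.array([614.6,36.2])
f=lambda p:np.array(p)/12+[215,185]-.5
TL=ray(d,f([262,76]),3)[0,:2];TR=ray(d,f([455,130]),3)[0,:2];BL=ray(d,f([150,440]),15)[0,:2]
for p in (TL,TR,BL):print(p,(p-S)@ux,(p-S)@uy)
e=TL-BL;print("heading",np.degrees(np.arctan2(e[1],e[0])),np.linalg.norm(e),np.degrees(np.arctan2(*(TL-TR)[::-1]))-90,np.linalg.norm(TL-TR))
c=(TR+BL)/2;print("centre",c,(c-S)@ux,(c-S)@uy)
E
```

```text
[570.64919197  60.67003779] -47.38677028539048 16.880470299255393
[554.76348916   6.07981094] -54.04462399715503 -39.582981645620116
[465.87955826  90.87739938] -155.70520420075783 29.381578887186084
heading -16.08342075708525 109.03742862799467 -16.224944400375918 56.854625331440914
centre [510.32152371  48.47860516] -104.87491409895644 -5.100701379217015
```

>>> {"fn": "step_arm", "kwargs": {"targets": [{"delta_pos":[0.016,0.036,0],"angular":[0,0,0],"jaw":1},{"delta_pos":[0.032,0.072,0],"angular":[0,0,0],"jaw":1},{"delta_pos":[0.046,0.102,0],"angular":[0,0,0],"jaw":1},{"delta_pos":[0.046,0.102,-0.015],"angular":[0,0,0],"jaw":1},{"delta_pos":[0.046,0.102,-0.035],"angular":[0,0,0],"jaw":1},{"delta_pos":[0.046,0.102,-0.045],"angular":[0,0,0],"jaw":1},{"delta_pos":[0.046,0.102,-0.05],"angular":[0,0,0],"jaw":1},{"delta_pos":[0.046,0.102,-0.05],"angular":[0,0,0],"jaw":1},{"delta_pos":[0.046,0.102,-0.05],"angular":[0,0,0],"jaw":1}]}}

```text
time_s: 4.6
eef_pos: [426.8, 64.3, 5.2]
eef_rot: [-180.0, 0.1, 170.5]
contact_force: [0.0, -0.2, 0.6]
gripper_width: -0.0
```

>>> {"fn": "step_arm", "kwargs": {"targets": [{"delta_pos":[0.0079,-0.0013,0],"angular":[0,0,0],"jaw":1},{"delta_pos":[0.0158,-0.0026,0],"angular":[0,0,0],"jaw":1},{"delta_pos":[0.0237,-0.004,0],"angular":[0,0,0],"jaw":1},{"delta_pos":[0.0316,-0.0053,0],"angular":[0,0,0],"jaw":1},{"delta_pos":[0.0395,-0.0066,0],"angular":[0,0,0],"jaw":1},{"delta_pos":[0.0473,-0.0079,0],"angular":[0,0,0],"jaw":1},{"delta_pos":[0.0533,-0.0089,0],"angular":[0,0,0],"jaw":1},{"delta_pos":[0.0592,-0.0099,0],"angular":[0,0,0],"jaw":1},{"delta_pos":[0.0631,-0.0106,0],"angular":[0,0,0],"jaw":1},{"delta_pos":[0.0651,-0.0109,0],"angular":[0,0,0],"jaw":1}]}}

```text
time_s: 5.43
eef_pos: [492.4, 53.3, 5.2]
eef_rot: [-180.0, 0.1, 170.5]
contact_force: [-0.7, 1.0, 0.5]
gripper_width: -0.0
```

```bash
python3 - <<'E'
from workcell import robot
from h import *
for n in ["top","side"]:
    d=robot.get_image(n); pickle.dump(d,open(f"pics/{n}3.pkl","wb"))
    cv2.imwrite(f"pics/{n}3.png",cv2.resize(d["color"][:,:,::-1],(768,576)))
    y,x=(160,205) if n=="top" else (110,190)
    cv2.imwrite(f"pics/{n}3c.png",cv2.resize(d["color"][y:y+120,x:x+140,::-1],(700,600)))
s=robot.get_state();print(s["time_s"],s["eef_pos"],s["contact_force"])
E
```

```text
5.5333 [492.09271443  53.41774408   5.18446992] [-0.29559852  0.25788205 -0.51806805]
```

View pics/top3c.png

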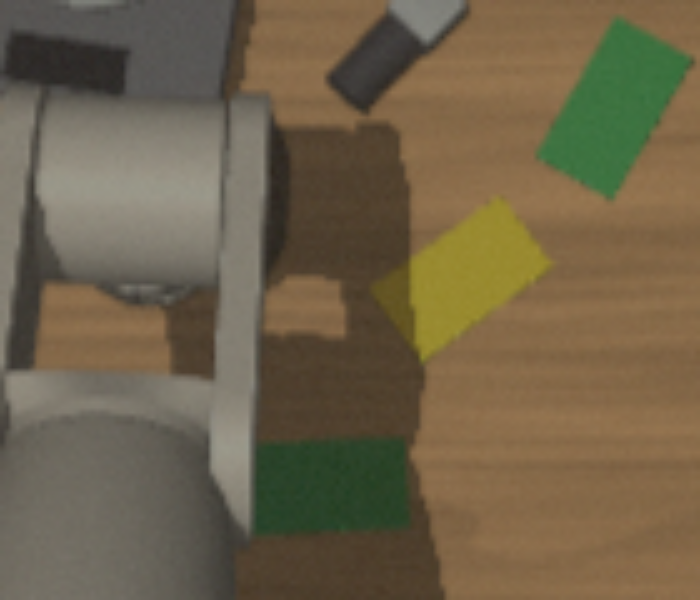

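View pics/side3c.png

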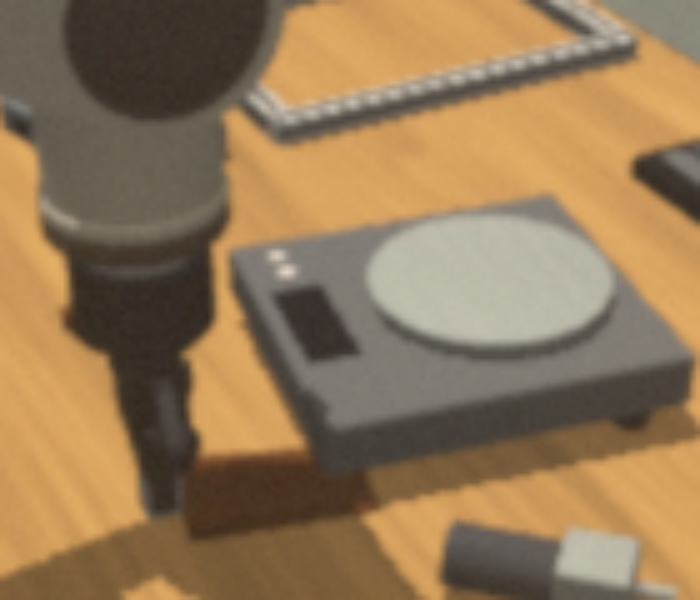

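```bash
python3 - <<'E'
from h import *
d=pickle.load(open("pics/side3.pkl","rb"))
a=np.radians(-9.5);ux=np.array([np.cos(a),np.sin(a)]);uy=np.array([-ux[1],ux[0]]);S=np.array([614.6,36.2])
P=ray(d,np.array([[192,538],[375,511]])/5+[190,110]-.5,0)[:,:2]
for p in P:print(p,(p-S)@ux,(p-S)@uy)
e=P[1]-P[0];print(np.degrees(np.arctan2(e[1],e[0])),np.linalg.norm(e))
E
```

```text
[499.77737217  29.44409194] -112.13285811036403 -25.614454663894104
[601.59126295   2.41965833] -7.254965532180694 -35.46412551512324
-14.865230761662007 105.33939608483861
```

>>> {"fn": "step_arm", "kwargs": {"targets": [{"delta_pos":[0.0059,-0.001,0],"angular":[0,0,0],"jaw":1},{"delta_pos":[0.0118,-0.002,0],"angular":[0,0,0],"jaw":1},{"delta_pos":[0.0168,-0.0028,0],"angular":[0,0,0],"jaw":1},{"delta_pos":[0.0217,-0.0036,0],"angular":[0,0,0],"jaw":1},{"delta_pos":[0.0266,-0.0045,0],"angular":[0,0,0],"jaw":1},{"delta_pos":[0.0306,-0.0051,0],"angular":[0,0,0],"jaw":1},{"delta_pos":[0.0345,-0.0058,0],"angular":[0,0,0],"jaw":1},{"delta_pos":[0.0375,-0.0063,0],"angular":[0,0,0],"jaw":1},{"delta_pos":[0.0395,-0.0066,0],"angular":[0,0,0],"jaw":1}]}}

```text
time_s: 6.28
eef_pos: [531.9, 46.8, 5.1]
eef_rot: [-180.0, 0.1, 170.5]
contact_force: [-0.9, -0.3, 0.7]
gripper_width: -0.2
```

```bash
python3 - <<'E'
from workcell import robot
from h import *
for n in ["side"]:
    d=robot.get_image(n); pickle.dump(d,open(f"pics/{n}4.pkl","wb"))
    y,x=(140,205)
    cv2.imwrite(f"pics/{n}4c.png",cv2.resize(d["color"][y:y+80,x:x+105,::-1],(788,600),interpolation=cv2.INTER_CUBIC))
s=robot.get_state();print(s["time_s"],s["eef_pos"],s["contact_force"])
E
```

```text
6.3333 [532.13050587  46.7225141    5.18229438] [-1.17322905 -0.39638117 -0.62679766]
```

View pics/side4c.png

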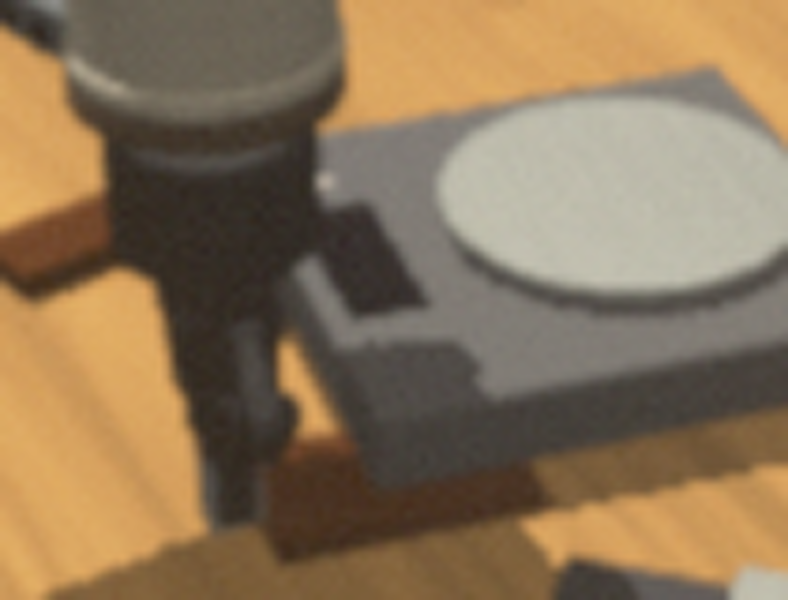

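>>> {"fn": "step_arm", "kwargs": {"targets": [{"delta_pos":[0.003,-0.0005,0],"angular":[0,0,0],"jaw":1},{"delta_pos":[0.005,-0.0008,0],"angular":[0,0,0],"jaw":1},{"delta_pos":[0.007,-0.0012,0],"angular":[0,0,0],"jaw":1},{"delta_pos":[0.007,-0.0012,0],"angular":[0,0,0],"jaw":1}]}}

```text
time_s: 6.67
eef_pos: [539.4, 45.5, 5.2]
eef_rot: [-180.0, 0.2, 170.5]
contact_force: [-0.2, -0.1, -0.1]
gripper_width: 0.1
```

>>> {"fn": "step_arm", "kwargs": {"targets": [{"delta_pos":[0.001,-0.0002,0],"angular":[0,0,0],"jaw":1},{"delta_pos":[0.002,-0.0003,0],"angular":[0,0,0],"jaw":1},{"delta_pos":[0.002,-0.0003,0],"angular":[0,0,0],"jaw":1}]}}

```text
time_s: 6.92
eef_pos: [540.7, 45.3, 5.1]
eef_rot: [-180.0, 0.1, 170.5]
contact_force: [-7.8, 0.3, 5.4]
gripper_width: 0.3
```

>>> {"fn": "step_arm", "kwargs": {"targets": [{"delta_pos":[0.001,-0.0002,0],"angular":[0,0,0],"jaw":1},{"delta_pos":[0.001,-0.0002,0],"angular":[0,0,0],"jaw":1}]}}

```text
time_s: 7.08
eef_pos: [540.8, 45.2, 5.1]
eef_rot: [-180.0, -0.1, 170.5]
contact_force: [-10.3, 0.5, 7.0]
gripper_width: 0.1
```

```bash
python3 - <<'E'
from workcell import robot
from h import *
d=robot.get_image("side"); pickle.dump(d,open("pics/side5.pkl","wb"))
cv2.imwrite("pics/side5.png",cv2.resize(d["color"][120:250,190:360,::-1],(784,600),interpolation=cv2.INTER_CUBIC))
s=robot.get_state();print(s["time_s"],s["eef_pos"],s["contact_force"])
E
```

```text
7.1333 [540.77327808  45.23439931   5.07092966] [-10.42615639   1.90046916   7.8136162 ]
```

View pics/side5.png

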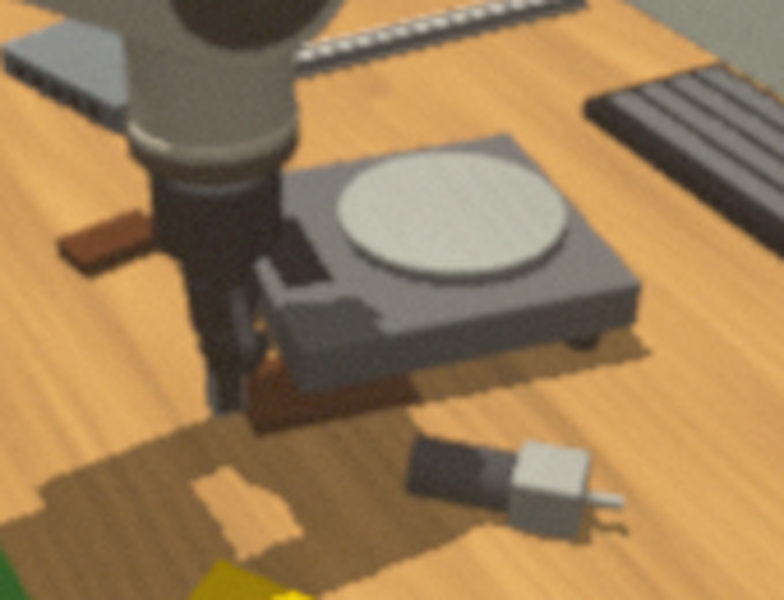

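The push force jumped to about 10 N right where the stud should meet the slope. I'll back the finger off and check the scale's level and position.

>>> {"fn": "step_arm", "kwargs": {"targets": [{"delta_pos":[-0.005,0.0008,0],"angular":[0,0,0],"jaw":1},{"delta_pos":[-0.02,0.0033,0.0],"angular":[0,0,0],"jaw":1},{"delta_pos":[-0.05,0.0083,0.02],"angular":[0,0,0],"jaw":1},{"delta_pos":[-0.08,0.013,0.05],"angular":[0,0,0],"jaw":1},{"delta_pos":[-0.11,0.018,0.08],"angular":[0,0,0],"jaw":1},{"delta_pos":[-0.14,0.018,0.1],"angular":[0,0,0],"jaw":1},{"delta_pos":[-0.17,0.018,0.12],"angular":[0,0,0],"jaw":1},{"delta_pos":[-0.17,0.018,0.12],"angular":[0,0,0],"jaw":1}]}}

```text
time_s: 7.8
eef_pos: [368.4, 63.5, 128.8]
eef_rot: [180.0, 0.3, 170.5]
contact_force: [0.9, -0.1, 1.3]
gripper_width: -0.1
```

```bash
cat >> h.py <<'E'
def scaleplane(d):
    W=world(d);m=(d["z_map"]>0)&(W[...,2]>48)&(W[...,2]<60)&(np.hypot(W[...,0]-712,W[...,1]-106)<150)
    q=W[m];c=q-[712,106,0]
    for _ in range(3):
        A=np.c_[c[:,:2],np.ones(len(c))];s=np.linalg.lstsq(A,c[:,2],rcond=None)[0];r=np.abs(A@s-c[:,2]);c=c[r<2.5]
    return np.degrees(s[:2]),s[2],len(c)
def scalerect(d):
    W=world(d);v,u=np.mgrid[:384,:512]
    m=(u>180)&(u<265)&(v>105)&(v<190)&(W[...,2]>45)&(W[...,2]<62)
    r=cv2.minAreaRect(W[m][:,:2].astype(np.float32));return r
E
python3 - <<'E'
from workcell import robot
from h import *
for n in ["side","top"]:
    d=robot.get_image(n); pickle.dump(d,open(f"pics/{n}6.pkl","wb"))
    e=pickle.load(open(f"pics/{n}0.pkl","rb"))
    print(n,scaleplane(e),scaleplane(d))
    if n=="top":print(scalerect(e),scalerect(d))
    cv2.imwrite(f"pics/{n}6.png",cv2.resize(d["color"][120:250,190:360,::-1] if n=="side" else d["color"][90:240,160:310,::-1],(784,600) if n=="side" else (600,600),interpolation=cv2.INTER_CUBIC))
s=robot.get_state();print(s["time_s"],s["eef_pos"],s["contact_force"])
E
```

```text
side (array([0.00060162, 0.20409282]), np.float64(54.87648744093887), 1607) (array([-0.01429374,  0.18728539]), np.float64(54.80481057419531), 1613)
top (array([0.04279885, 0.08255191]), np.float64(54.27779372817954), 1329) (array([-0.12125569,  0.1016931 ]), np.float64(54.12638425098088), 1286)
((712.412841796875, 106.04879760742188), (210.49130249023438, 231.82716369628906), 80.512939453125) ((711.9151000976562, 106.05535125732422), (210.4976348876953, 232.17576599121094), 80.53494262695312)
7.9 [370.83540927  63.2855882  126.13503516] [ 1.12149972  0.31335409 -0.41950902]
```

View pics/side6.png

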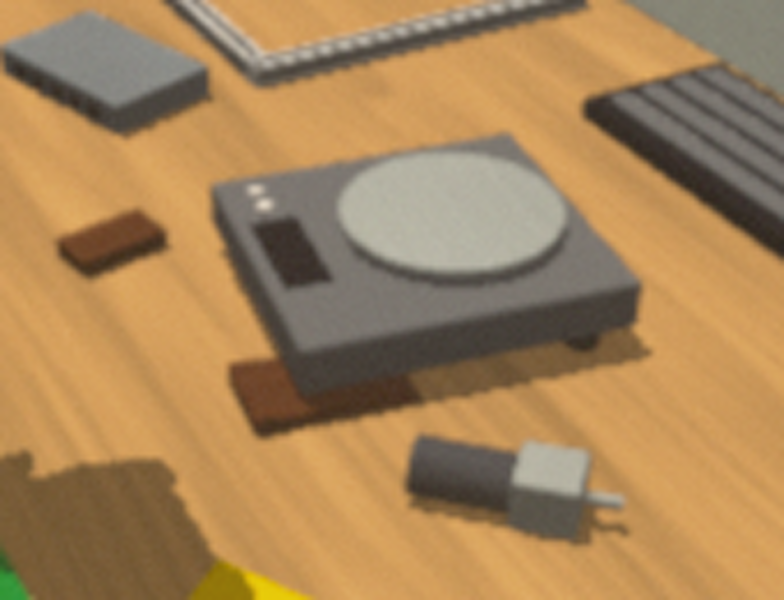

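View pics/top6.png

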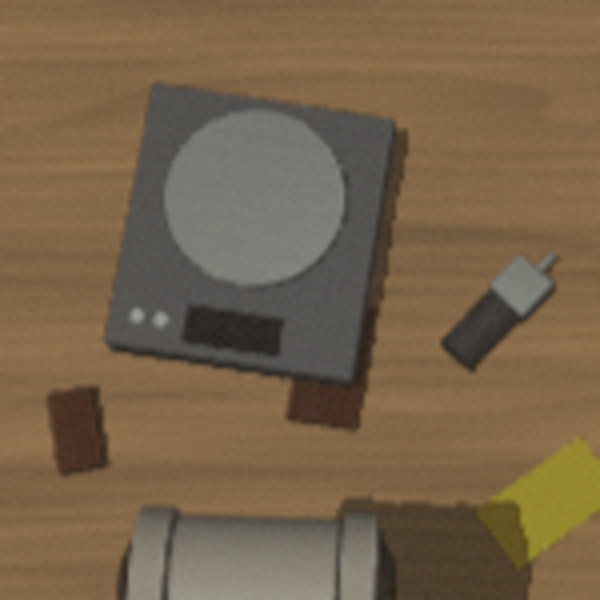

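```bash
python3 - <<'E'
from h import *
d=pickle.load(open("pics/top6.pkl","rb"))
a=np.radians(-9.5);ux=np.array([np.cos(a),np.sin(a)]);uy=np.array([-ux[1],ux[0]]);S=np.array([614.6,36.2])
P=ray(d,np.array([[287,420],[358,430]])/4+[160,90]-.5,15)[:,:2]
for p in P:print(p,(p-S)@ux,(p-S)@uy)
e=P[0]-P[1];print(np.degrees(np.arctan2(e[1],e[0]))-90)
E
```

```text
[556.03965283  77.10260411] -64.50810411725342 30.67640439687141
[547.09456223  17.33364855] -63.46579515666753 -29.749221679605647
-8.511777184072116
```

The scale hasn't moved (shift under 1 mm, tilt change about 0.1°). The wedge is centred on the stud's line, with its blunt end 64 mm in front of the stud. Next is the press test.

>>> {"fn": "step_arm", "kwargs": {"targets": [{"delta_pos":[0.04,-0.004,0],"angular":[0,0,0],"jaw":1},{"delta_pos":[0.08,-0.009,0],"angular":[0,0,0],"jaw":1},{"delta_pos":[0.12,-0.013,0],"angular":[0,0,0],"jaw":1},{"delta_pos":[0.16,-0.018,0],"angular":[0,0,0],"jaw":1},{"delta_pos":[0.2,-0.022,-0.01],"angular":[0,0,0],"jaw":1},{"delta_pos":[0.23,-0.025,-0.025],"angular":[0,0,0],"jaw":1},{"delta_pos":[0.244,-0.027,-0.04],"angular":[0,0,0],"jaw":1},{"delta_pos":[0.244,-0.027,-0.055],"angular":[0,0,0],"jaw":1},{"delta_pos":[0.244,-0.027,-0.06],"angular":[0,0,0],"jaw":1},{"delta_pos":[0.244,-0.027,-0.06],"angular":[0,0,0],"jaw":1}]}}

```text
time_s: 8.73
eef_pos: [614.0, 36.3, 63.1]
eef_rot: [-180.0, -0.1, 170.5]
contact_force: [-0.3, -0.5, 0.4]
gripper_width: -0.1
```

>>> {"fn": "step_arm", "kwargs": {"targets": [{"delta_pos":[0.0005,0,-0.003],"angular":[0,0,0],"jaw":1},{"delta_pos":[0.0005,0,-0.006],"angular":[0,0,0],"jaw":1},{"delta_pos":[0.0005,0,-0.008],"angular":[0,0,0],"jaw":1},{"delta_pos":[0.0005,0,-0.009],"angular":[0,0,0],"jaw":1},{"delta_pos":[0.0005,0,-0.009],"angular":[0,0,0],"jaw":1}]}}

```text
time_s: 9.15
eef_pos: [614.5, 36.3, 54.4]
eef_rot: [-180.0, -0.1, 170.5]
contact_force: [-0.2, -0.4, 0.6]
gripper_width: 0.1
```

>>> {"fn": "step_arm", "kwargs": {"targets": [{"delta_pos":[0,0,-0.0005],"angular":[0,0,0],"jaw":1},{"delta_pos":[0,0,-0.001],"angular":[0,0,0],"jaw":1}]}}

```text
time_s: 9.32
eef_pos: [614.6, 36.3, 54.0]
eef_rot: [-180.0, -0.0, 170.5]
contact_force: [-2.7, 0.2, 9.7]
gripper_width: -0.5
```

>>> {"fn": "step_arm", "kwargs": {"targets": [{"delta_pos":[0,0,-0.0008],"angular":[0,0,0],"jaw":1},{"delta_pos":[0,0,-0.0012],"angular":[0,0,0],"jaw":1},{"delta_pos":[0,0,-0.0012],"angular":[0,0,0],"jaw":1},{"delta_pos":[0,0,-0.0012],"angular":[0,0,0],"jaw":1},{"delta_pos":[0,0,-0.0012],"angular":[0,0,0],"jaw":1},{"delta_pos":[0,0,-0.0012],"angular":[0,0,0],"jaw":1}]}}

```text
time_s: 9.82
eef_pos: [614.6, 36.3, 53.9]
eef_rot: [-180.0, 0.0, 170.5]
contact_force: [-7.3, -0.9, 12.9]
gripper_width: 0.0
```

```bash
python3 - <<'E'
from workcell import robot
from h import *
d=robot.get_image("side"); pickle.dump(d,open("pics/side7.pkl","wb"))
print(scaleplane(d))
s=robot.get_state();print(s["time_s"],s["eef_pos"],s["contact_force"])
E
```

```text
(array([0.0846312 , 0.27511852]), np.float64(54.86094166793949), 1243)
9.8667 [614.62426183  36.30162883  53.86733497] [-6.6093497   1.03736556 12.82639122]
```

At 13 N the corner held at 53.9 mm, about 0.1 mm below its unpressed height. I'll lift off straight up and clear away.

>>> {"fn": "step_arm", "kwargs": {"targets": [{"delta_pos":[0,0,0.003],"angular":[0,0,0],"jaw":1},{"delta_pos":[0,0,0.015],"angular":[0,0,0],"jaw":1},{"delta_pos":[0,0,0.045],"angular":[0,0,0],"jaw":1},{"delta_pos":[-0.03,0,0.07],"angular":[0,0,0],"jaw":1},{"delta_pos":[-0.07,0,0.08],"angular":[0,0,0],"jaw":1},{"delta_pos":[-0.11,0,0.09],"angular":[0,0,0],"jaw":1},{"delta_pos":[-0.15,0,0.09],"angular":[0,0,0],"jaw":1},{"delta_pos":[-0.19,0,0.09],"angular":[0,0,0],"jaw":1},{"delta_pos":[-0.23,0,0.09],"angular":[0,0,0],"jaw":1},{"delta_pos":[-0.23,0,0.09],"angular":[0,0,0],"jaw":1}]}}

```text
time_s: 10.7
eef_pos: [379.5, 36.7, 144.8]
eef_rot: [-180.0, 0.1, 170.5]
contact_force: [0.7, -1.0, 0.8]
gripper_width: 0.2
```

```bash
python3 - <<'E'
from workcell import robot
from h import *
for n in ["side","top"]:
    d=robot.get_image(n); pickle.dump(d,open(f"pics/{n}8.pkl","wb"))
    print(n,scaleplane(d))
    if n=="top":print(scalerect(d))
    cv2.imwrite(f"pics/{n}8.png",cv2.resize(d["color"][:,:,::-1] if n=="side" else d["color"][90:240,160:310,::-1],(768,576) if n=="side" else (600,600),interpolation=cv2.INTER_CUBIC))
s=robot.get_state();print(s["time_s"],s["eef_pos"],s["contact_force"])
E
```

```text
side (array([-0.04800392,  0.16895939]), np.float64(54.773475198270745), 1619)
top (array([-0.00957184,  0.02023866]), np.float64(54.14177251758914), 1347)
((712.077392578125, 106.34757232666016), (211.1251983642578, 233.34095764160156), 80.35911560058594)
10.8 [384.34769352  36.28014099 145.39245205] [ 0.66384209  0.1944692  -0.24541077]
```

View pics/side8.png

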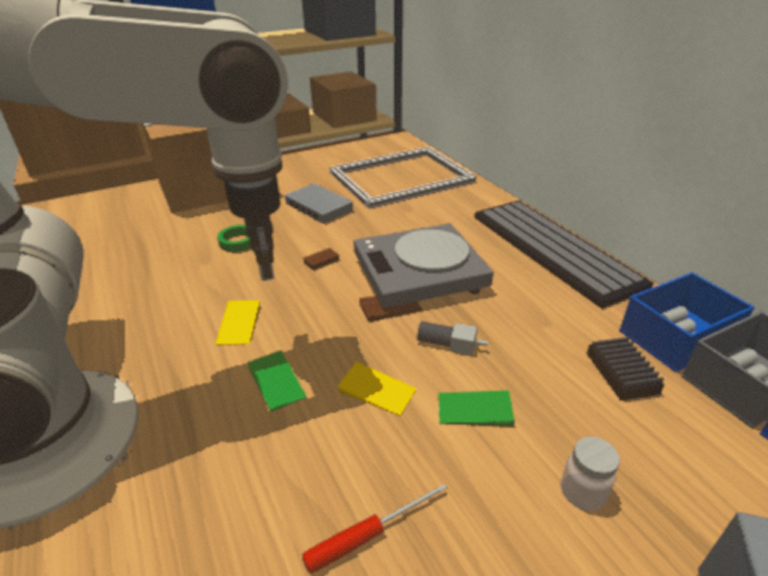

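View pics/top8.png

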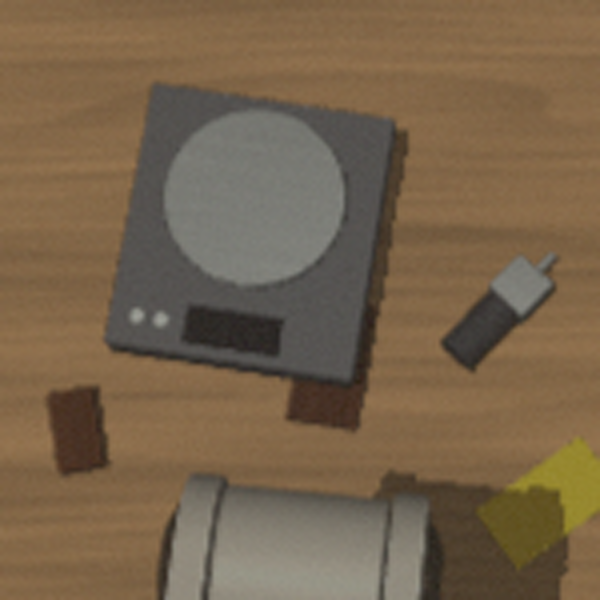

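```bash
python3 - <<'E'
from workcell import robot
print(robot.hand_in(), robot.get_state()["time_s"])
E
```

```text
the job is handed in; nothing more can be done
the job is handed in; nothing more can be done
```

The wedge is now under the bare foot, the press test on that corner held firm, and I handed the job in at about 11 s of the 58 s allowed.

- **Wedge:** I first nudged its right side to bring it in line with the foot. I then pushed its blunt end straight in, with the fingers shut and nothing picked up. The push jumped to about 10 N where the stud should meet the slope. The wedge ended centred on the stud's line, pointing within about 1° of the scale's +x, with its blunt end about 64 mm in front of the stud.
- **Press test:** I pressed on the test corner with up to 13 N, then lifted off. Between 10 N and 13 N the corner went down only about 0.1 mm, where before 3–6 N made it rock nearly 4°.
- **Last pictures:** The scale's position was unchanged to within 0.5 mm and its tilt to within about 0.1° of the start. The wedge was still in place, nothing else looked moved, and the arm was clear.

**Disagreements and gaps:**
- The first sideways nudge left the wedge about 6° off line; the push straightened it.
- One rough side-view reading during the push gave its heading as about 5° off, but the later top view showed it in line.
- An upward force of 7–8 N on the finger at the end of the push, and 7 N sideways during the press, were unexpected, and I did not track down why.
- I did not push the wedge again after letting go to confirm it was still loaded. That rests on the 10 N push and the firm press.

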